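# Open the pre-filter bay of a fume extractor

## Task

The fume extractor's pre-filter is due for a change, so open the bay under the blue cover, using only your fingertips: press in the orange snap tab in front of the blue cover until the cover springs forward, let go of the tab, then push the cover by its ridge along its runners until it is right off them and lies flat on the extractor's deck, the bay wide open. Leave the white cover and its tab alone. Nothing is to be gripped or lifted, and nothing else on the bench disturbed; finish with the hand clear.

Things in the scene. Friction and masses are not known exactly. Their poses are not given: they have to be found in the camera images.
- extractor: fixed grey fume extractor, 230 (x) by 280 (y) by 116 mm high, origin at the centre of its underside, z up; grille on its -x face. On top, towards its -y end, two filter bays side by side under sliding covers, at x = -0.052 (near) and +0.052 (far); then, towards +y, their two orange tabs, then the empty deck, y = 0.040 to a rim 8 mm high at y = 0.134. Deck and runners lie 0.105 above the origin
- lips_end (a point): open end of the runners' metal lips (extractor x = 0, y = 0.005, their top 10.5 mm above deck level). From the bulkhead at y = -0.103, equally high, walls and lips (4 mm over the cover's side edges) guide each cover, 1.5 mm play: it can only slide towards the extractor's +y. When its tab is pressed in, a spring behind the cover shoves it 9 mm forward over the nose, which cannot lock it again
- cover_blue: sliding cover of blue plastic: plate 84 (x) by 85 (y) by 6 mm, 90 g, origin at the centre of its underside, z up. A finger ridge 50 mm wide (x), 6 mm thick (y) crosses its top at y = -0.020, its top 22 mm above the underside. Shut in either bay (it varies), axes along the extractor's. The one to open: off the lips after 105 mm of travel, at the rim after 149; slides with 1 to 3 N
- cover_white: sliding cover of white plastic: plate 84 (x) by 85 (y) by 6 mm, 90 g, origin at the centre of its underside, z up. A finger ridge 50 mm wide (x), 6 mm thick (y) crosses its top at y = -0.020, its top 22 mm above the underside. Shut in either bay (it varies), axes along the extractor's. It stays shut
- tab_near (a joint): turn (rad) of the near bay's orange snap tab: 0 up and locking, clear of the cover from 0.11, 0.2 pressed home. A tongue 24 mm wide, 55 mm long, hinged at the deck end (extractor y = 0.040), alone in an open recess 62 mm wide, 55 mm long, 20 mm deep. Its nose (face at y = -0.015) stands 6 mm above deck level before the cover's edge. Let go, it springs up again
- pad_near (a point): finger pad of the near bay's tab, on the tongue's upper face at extractor x = -0.052, y = 0.014: 29 mm before the cover's edge, 3 mm above deck level when up. Press straight down here with a fingertip at most 34 mm across (the cover jumps 9 mm towards it): 4 to 12 N, released once the pad is about 3 mm down, at deck level; stop at 5 mm
- tab_far (a joint): turn (rad) of the far bay's orange snap tab: 0 up and locking, clear of the cover from 0.11, 0.2 pressed home. A tongue 24 mm wide, 55 mm long, hinged at the deck end (extractor y = 0.040), alone in an open recess 62 mm wide, 55 mm long, 20 mm deep. Its nose (face at y = -0.015) stands 6 mm above deck level before the cover's edge. Let go, it springs up again
- pad_far (a point): finger pad of the far bay's tab, on the tongue's upper face at extractor x = +0.052, y = 0.014: 29 mm before the cover's edge, 3 mm above deck level when up. Press straight down here with a fingertip at most 34 mm across (the cover jumps 9 mm towards it): 4 to 12 N, released once the pad is about 3 mm down, at deck level; stop at 5 mm
- seat_near (a point): middle of the near bay's seat, at deck level, extractor x = -0.052, y = -0.0575: where a shut cover's origin lies
- seat_far (a point): middle of the far bay's seat, at deck level, extractor x = +0.052, y = -0.0575: where a shut cover's origin lies
- cassette: spare pleated filter cassette lying on the table by the extractor, black frame 74 by 80 by 18 mm; bystander
- spool: metal solder spool standing by the extractor, 54 mm across, 44 mm high; bystander
- tip_cleaner: brass tip-cleaner pot by the extractor, 72 mm across, 38 mm high; bystander
- screwdriver: red screwdriver lying by the extractor, 150 mm long; bystander
- board: green circuit board on a blue work holder, 150 by 55 by 25 mm; bystander
- parts_tray: grey component tray, 100 by 160 by 30 mm; bystander
- flux: amber flux bottle, 40 mm across, 85 mm high; bystander
- multimeter: yellow multimeter lying flat, 150 by 75 by 42 mm; bystander
Things that resemble listed ones, but are neither listed nor needed, are in the scene too. Leave any turquoise look-alike of the cover_blue alone. What is shaped like the cover_white but yellow is not meant.

How it is judged (in metres and radians):
On the way, in this order (a step that is already met when the one before it is completed fails the run):
1. a fingertip presses in the snap tab in front of the blue cover, past the point of release (((x of cover_blue in the frame of extractor below 0 m and value of joint tab_near above 0.11 rad and contact force between the fingers and tab_near above 0.5 N) or (x of cover_blue in the frame of extractor above 0 m and value of joint tab_far above 0.11 rad and contact force between the fingers and tab_far above 0.5 N))), for 0.05 s.
2. the tab has been let go and the blue cover has sprung forward (5 to 40 mm from shut) (y of cover_blue in the frame of extractor between -0.0525 and -0.0175 m and contact force between the fingers and tab_near below 0.1 N and contact force between the fingers and tab_far below 0.1 N), for 0.1 s.
3. the fingers push the blue cover along its runners, more than 60 mm from shut (y of cover_blue in the frame of extractor above 0.0025 m and contact force between the fingers and cover_blue above 0.2 N), for 0.05 s.
At the end, for the whole second after the job is handed in: the blue cover is at rest on the deck, wholly off the runners' lips (its origin more than 49 mm and less than 96 mm along +y in the extractor's frame), flat (within 7 degrees, underside within 8 mm of deck level); the white cover is still shut within 6 mm; both tabs are let go (y of cover_blue in the frame of extractor between 0.049 and 0.096 m and x of cover_blue in the frame of extractor between -0.075 and 0.075 m and z of cover_blue in the frame of extractor between 0.099 and 0.113 m and angle between cover_blue's own z axis and vertical below 0.12 rad and linear speed of cover_blue below 0.01 m/s and (distance between cover_white and seat_near below 0.006 m or distance between cover_white and seat_far below 0.006 m) and value of joint each of tab_near, tab_far below 0.12 rad); the robot touches nothing.
It fails at once if the blue cover is lifted (more than 12 mm above deck level), tipped up or dropped off the extractor (z of cover_blue in the frame of extractor above 0.117 m or z of cover_blue in the frame of extractor below 0.095 m or angle between cover_blue's own z axis and vertical above 0.25 rad).
It fails at once if the white cover is moved more than 6 mm or its tab pressed in (distance of cover_white from where it was at the start of the episode above 0.006 m or ((x of cover_white in the frame of extractor below 0 m and value of joint tab_near above 0.08 rad) or (x of cover_white in the frame of extractor above 0 m and value of joint tab_far above 0.08 rad))).
It fails at once if a bystander is shoved or lifted by more than 20 mm (distance of any of cassette, spool, tip_cleaner, screwdriver, board, parts_tray, flux, multimeter from where it was at the start of the episode above 0.02 m).
It also fails if it takes over 45 s, if anything falls off the work surface, if the arm or the gripper's body presses on something with over 40 N, if the wrist force passes 120 N, or if a joint passes its speed limit or range.

## Robot

A 6-joint arm with a two-finger parallel gripper is mounted at the origin on the work surface. World frame = base frame: x ahead of the robot, y to its left, z up, the work surface at z = 0. Lengths are in mm, angles in degrees, forces in N, time in s.
With the tool pointing down it reaches from about 300 to 850 mm from the base axis. Payload 4.2 kg.
Tool frame: the origin (TCP) lies at the very end of the fingers, on their centre line; the grasp point (between the pads) lies 19 mm behind it (env.grip_depth is the distance from the TCP to the grasp point, in mm); z points along the fingers, y is the line along which they close (so a half turn about z gives the same grasp; the last joint's range is limited). The gripper opens to 91 mm and grips with 3 to 60 N. Pads are 32 mm wide; open, the fingers measure 118 mm over their backs; the gripper's body (76 mm by 178 mm) begins 60 mm behind the grasp point.
Start: joints at [63.713, 18.312, 89.639, -0, 72.044, -1.146], TCP at [244.295, 520.541, 213.976] pointing down, gripper open.
Joint ranges: [-177.97, 177.97], [-48.28, 115.42], [12.27, 149.76], [-77.06, 257.06], [2.81, 150.46], [-146.56, 146.56]. Speed limits (degrees/s): [147.25, 147.25, 180, 180, 180, 180].

## Interface

Orientations are given as [roll, pitch, yaw] about the fixed x, y, z axes, in that order (R = Rz(yaw) Ry(pitch) Rx(roll)).
In Python, from workcell import env, cams gives the robot as it stands.
- The arm moves only by the tool apply_moves, never from a script. Its argument "deltas" is a list of rows, each a list of 5 numbers: the shift along the tool's x, y, z in m, then the turn about the tool's z in rad, then the opening, from -1 (shut) to 1 (fully open), so that 0 is half open. In form: [[tx, ty, tz, roll, gripper], ...]. A call has 1 to 5 rows; each row is the pose to reach, as a shift and turn from the pose commanded when the call began, along the tool's axes at that moment; what a row does not reach only later rows make up. A row lasts 1/10 s, in which the tool goes at most 50 mm and 8.59 degrees, less where a joint would pass 70% of its speed; a pose out of reach is approached as far as the arm can. A call with a gripper value outside its range is refused whole. The fingers move at their own pace and stop on an object; "grip_force" is the grip in N (left out, the last holds). Time passes only in rows, so rows that repeat a pose let the fingers close. It gives the time, the measured TCP pose, the force, the opening and the grip force at its end, in the units of the state.
- env.state(): the state, without advancing time (a new reading comes with each control period).
- cams.grab_frame(name): name is "scene" or "side" or "wrist"; returns the picture (480x640x3 uint8, blue, green, red); there is no depth.
- cams.get_calibration(name): a dict with "mtx" (3x3 intrinsics, pixels), "k1" (the pictures are not rectified: a ray, as slopes to the right and down, at radius r is drawn at 1 + k1 r^2 times it, then the intrinsics apply), "eye" and "attitude" of the camera in the world; the wrist camera has in their place "tool_from_camera" (4x4, takes a point from camera to tool coordinates, whose origin is the TCP and whose axes are the flange's). Camera axes: x right, y down, z forward; pixel columns grow to the right and rows downward; lengths in mm; the calibration is good to about 2 mm. A picture is of the moment at which its call begins: read the wrist's pose just before it. get_calibration takes no time and is no camera call.
- env.job_done(): hands the job in; it is judged then, once.
The state is a dict: "time_s": time; "qpos": joint angles; "qvel": joint speeds; "effort": joint torques, N m; "ee_pos": TCP position; "ee_rot": TCP orientation; "force": force on the tool from outside, world axes, zero at the start; "torque": the same for the moment, N m; "gripper_width": finger opening in mm; "gripper_force": force on a finger pad.
Only numpy, scipy, OpenCV 4.12 (cv2) and the standard library are available. Lean on these libraries where they do the work, as an engineer would, in place of code of your own. Each camera call takes 0.05 s, during which the arm holds its last target. There are 200 camera calls.

## Working session

There is one attempt and no reset: what is moved stays moved. The work goes in short steps, Python scripts to look and compute and a tool call to move; the robot and the scene stay as the last step left them, time stands still between calls to the robot, and variables do not carry over. Pictures are saved under pics/ and viewed, at most 10 in all, crops included, and the job is handed in when it is done.

Besides the shell and the picture viewer there is one more tool, called after "Call:" as name(argument=value, ...) on one line, values as JSON. apply_moves: Moves the arm, as the interface text tells. Its arguments: {"type":"object","properties":{"deltas":{"type":"array"},"grip_force":{"type":"number"}},"required":["deltas"]}

```bash
ls; mkdir -p pics
python3 - <<'E'
from workcell import env,cams
import cv2,numpy as np
print(env.state())
a=[]
for n in("scene","side","wrist"):
    c=cams.get_calibration(n);print(n,c)
    f=cams.grab_frame(n);cv2.imwrite(f"pics/{n}0.png",f)
E
```

```text
pics
{'time_s': 0.0, 'qpos': array([ 6.37133687e+01,  1.83497467e+01,  8.97080327e+01, -3.26750068e-04,
        7.20429475e+01, -1.14519616e+00]), 'qvel': array([-0.06913529,  0.00321506,  0.02215385,  0.00895429, -0.014744  ,
       -0.03344737]), 'effort': array([ 1.48904346e-03, -4.12444568e+01, -2.31972331e+01,  7.28713442e-02,
        4.57516161e-02, -1.59678284e-04]), 'ee_pos': array([244.05636141, 520.06407932, 213.12824923]), 'ee_rot': array([-1.79899287e+02, -1.70254334e-03,  1.54858664e+02]), 'force': array([ 0.16696336,  0.55439647, -0.35363595]), 'torque': array([-0.04119224, -0.00063324,  0.00594094]), 'gripper_force': 0.0, 'gripper_width': 91.59471334914375}
scene {'mtx': array([[571.08294289,   0.        , 332.81558385],
       [  0.        , 571.08294289, 242.13132919],
       [  0.        ,   0.        ,   1.        ]]), 'k1': -0.004427162856764846, 'eye': array([1181.71926602,  571.76241145, 1145.58055147]), 'attitude': array([-139.06093012,    0.82995614,  127.81862037])}
side {'mtx': array([[557.64250773,   0.        , 312.10544882],
       [  0.        , 557.64250773, 240.20585255],
       [  0.        ,   0.        ,   1.        ]]), 'k1': -0.055702437194640596, 'eye': array([  167.38720352, -1266.16651698,   881.87517416]), 'attitude': array([-121.32926095,    1.41637702,  -14.25017914])}
wrist {'mtx': array([[399.81040272,   0.        , 317.88629821],
       [  0.        , 399.81040272, 238.73974104],
       [  0.        ,   0.        ,   1.        ]]), 'k1': -0.048823756920201675, 'tool_from_camera': array([[-1.23116618e-03, -9.55325775e-01, -2.95552276e-01,
         8.33992824e+01],
       [ 9.99999187e-01, -1.27473204e-03, -4.52739011e-05,
         1.18203044e-01],
       [-3.33498632e-04, -2.95552092e-01,  9.55326567e-01,
        -1.70705354e+02],
       [ 0.00000000e+00,  0.00000000e+00,  0.00000000e+00,
         1.00000000e+00]])}
```

View pics/scene0.png

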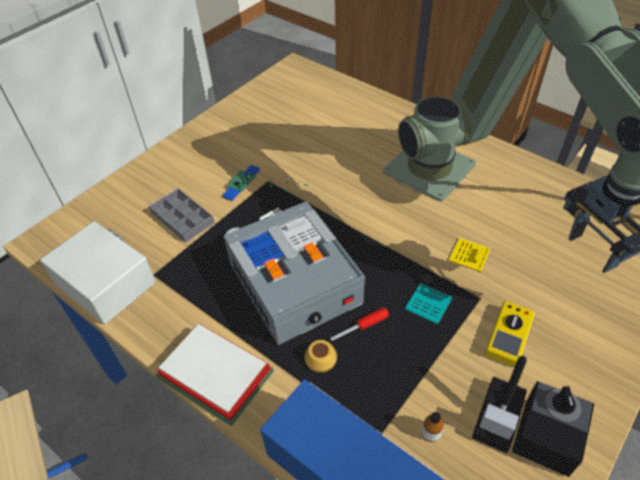

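View pics/side0.png

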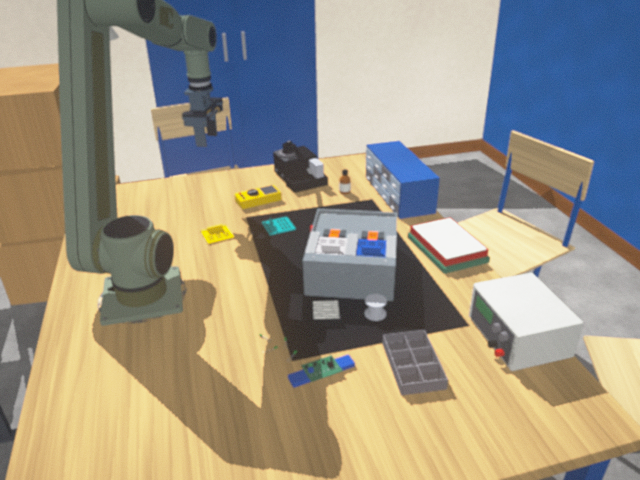

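View pics/wrist0.png

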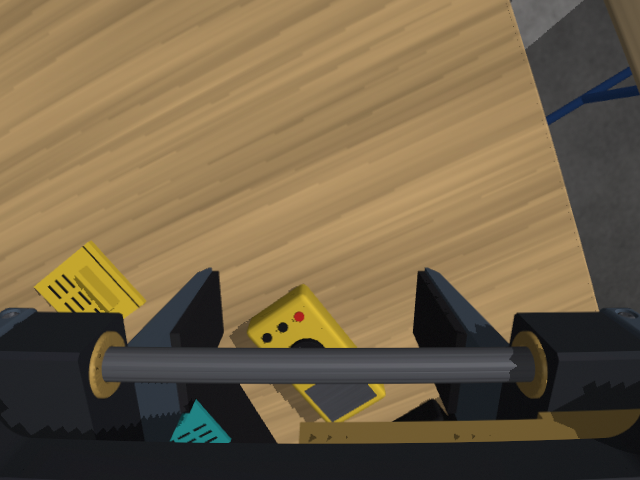

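The scene view shows the blue cover at about (262,250) with its tab at (273,270). The white cover is at (300,232), tab (315,252), and it is nearer the robot, so blue is in the far bay. The side view shows blue at (371,247). The wrist view shows only the table and the multimeter.

```bash
cat > h.py <<'E'
from workcell import env,cams
import cv2,numpy as np
from scipy.spatial.transform import Rotation as R
def pose(n,st=None):
    c=cams.get_calibration(n)
    if n!="wrist": return c,R.from_euler('xyz',c["attitude"],degrees=True).as_matrix(),c["eye"]
    T=c["tool_from_camera"];Rt=R.from_euler('xyz',st["ee_rot"],degrees=True).as_matrix()
    return c,Rt@T[:3,:3],st["ee_pos"]+Rt@T[:3,3]
def ray(p,uv):
    c,M,e=p
    d=np.linalg.solve(c["mtx"],[uv[0],uv[1],1])[:2]
    u=d.copy()
    for _ in range(10):u=d/(1+c["k1"]*(u@u))
    return e,M@np.array([u[0],u[1],1])
def plane(p,uv,z):
    e,d=ray(p,uv);return e+d*(z-e[2])/d[2]
def tri(p1,a,p2,b):
    e1,d1=ray(p1,a);e2,d2=ray(p2,b)
    s=np.linalg.lstsq(np.c_[d1,-d2],e2-e1,rcond=None)[0]
    q1=e1+d1*s[0];q2=e2+d2*s[1];return (q1+q2)/2,np.linalg.norm(q1-q2)
def blobs(f,lo,hi,amin):
    m=cv2.inRange(cv2.cvtColor(f,cv2.COLOR_BGR2HSV),lo,hi)
    n,l,s,c=cv2.connectedComponentsWithStats(m)
    return [(s[i,4],c[i],s[i,:4],(l==i).astype('uint8')) for i in range(1,n) if s[i,4]>=amin]
ORANGE=((8,170,150),(18,255,255));BLUE=((105,140,80),(122,255,255))
E
python3 - <<'E'
from h import *
fs=cv2.imread("pics/scene0.png");p=pose("scene");f2=cv2.imread("pics/side0.png");p2=pose("side")
for nm,col in(("o",ORANGE),("b",BLUE)):
  for f,pp,t in((fs,p,"scene"),(f2,p2,"side")):
    for b in blobs(f,*col,40):
      u=b[1]
      if 200<u[0]<420 and 180<u[1]<330: print(nm,t,b[0],u.round(1),b[2],plane(pp,u,108).round(1))
# image of crops enlarged
a=cv2.resize(fs[190:350,210:380],None,fx=3.4,fy=3.4,interpolation=3)[:560,:400*2]
cv2.imwrite("pics/c.png",a)
E
```

```text
o scene 175 [313.3 251.6] [305 244  18  17] [531.5 -10.7 108. ]
o scene 192 [273.8 268.9] [266 260  17  19] [627.3 -50.7 108. ]
o side 43 [334.1 233.1] [330 231   9   6] [528.6 -10.  108. ]
o side 46 [372.5 235.3] [368 233   9   6] [624.3 -50.8 108. ]
b scene 117 [230.9 193.1] [224 187  16  13] [ 506.6 -308.   108. ]
b scene 793 [261.6 248.7] [242 232  41  35] [ 598.8 -115.   108. ]
b side 404 [370.8 247.3] [357 239  28  17] [ 599.8 -106.8  108. ]
```

View pics/c.png

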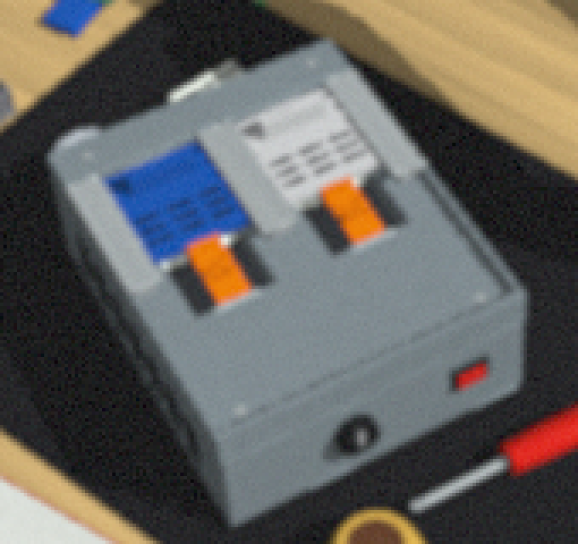

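The crop confirms it: blue is in the far bay, with its tab at scene pixel (274,269). The tab baseline is 104 mm long and puts the extractor's yaw at about -23°. I'll move the hand over the extractor with the fingers shut.

Call:
apply_moves(deltas=[[-0.038,-0.025,-0.02,0,-1],[-0.076,-0.05,-0.04,0,-1],[-0.114,-0.075,-0.06,0,-1],[-0.152,-0.1,-0.08,0,-1],[-0.19,-0.125,-0.086,0,-1]])

```text
time_s: 0.65
ee_pos: [364.4, 325.6, 302.0]
ee_rot: [179.8, 0.1, 154.9]
force: [1.3, 0.1, 0.5]
gripper_width: 54.1
gripper_force: 0.0
```

Call:
apply_moves(deltas=[[-0.038,-0.025,0,0,-1],[-0.076,-0.05,0,0,-1],[-0.114,-0.075,0,0,-1],[-0.152,-0.1,0,0,-1],[-0.19,-0.125,0,0,-1]])

```text
time_s: 1.15
ee_pos: [482.6, 131.0, 299.8]
ee_rot: [180.0, -0.0, 154.9]
force: [1.1, -0.3, -1.5]
gripper_width: 14.0
gripper_force: 0.0
```

Call:
apply_moves(deltas=[[-0.038,-0.025,0,-0.01,-1],[-0.076,-0.05,0,-0.02,-1],[-0.114,-0.075,0,-0.03,-1],[-0.152,-0.1,0,-0.042,-1],[-0.19,-0.125,0,-0.042,-1]])

```text
time_s: 1.65
ee_pos: [601.5, -62.9, 299.6]
ee_rot: [180.0, -0.0, 157.3]
force: [0.8, 0.8, 0.3]
gripper_width: 0.3
gripper_force: 0.0
```

Call:
apply_moves(deltas=[[0,0,0,0,-1],[0,0,0,0,-1],[0,0,0,0,-1]])

```text
time_s: 1.95
ee_pos: [600.4, -60.3, 299.8]
ee_rot: [180.0, -0.1, 157.3]
force: [-0.7, 0.2, 0.1]
gripper_width: 0.3
gripper_force: 0.0
```

Run:
```python
from h import *
st=env.state();f=cams.grab_frame("wrist");cv2.imwrite("pics/w1.png",f)
np.save("st1.npy",np.r_[st["ee_pos"],st["ee_rot"]])
p=pose("wrist",st)
for nm,col in(("o",ORANGE),("b",BLUE)):
  for b in blobs(f,*col,200): print(nm,b[0],b[1].round(1),b[2],plane(p,b[1],108).round(1))
```

```text
o 1714 [338.1 114.9] [309 101  60  29] [529.6 -11.3 108. ]
o 1421 [336.7 229.1] [310 216  55  28] [624.8 -51.2 108. ]
b 848 [ 12.1 176.2] [  0 154  32  43] [ 460.  -310.6  108. ]
b 6600 [263.3 230.3] [216 192  94  78] [ 599.1 -115.4  108. ]
b 2617 [592.5 297. ] [563 259  77  86] [792.8 163.3 108. ]
```

View pics/w1.png

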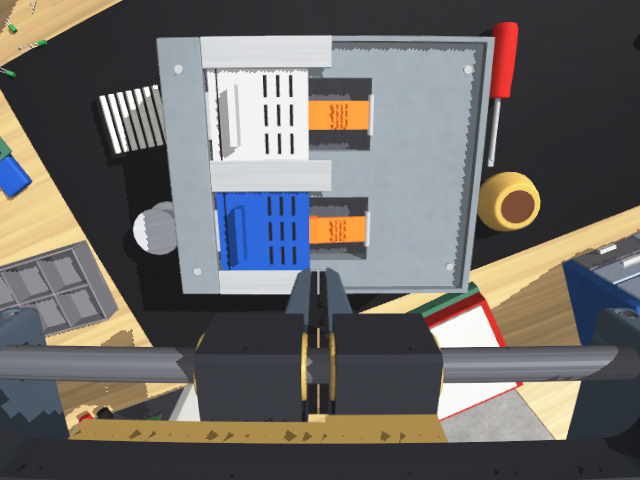

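The wrist view shows the blue cover in the lower bay at (263,231), with its ridge at about u=238, and its tab at (337,229). The hinge end is at u≈366. White is above at (263,115), and the hand is nearly square to the extractor. I'll go above the blue tab's pad for a second, lower view.

Call:
apply_moves(deltas=[[-0.005,0.005,0.02,0,-1],[-0.01,0.01,0.04,0,-1],[-0.015,0.015,0.07,0,-1],[-0.02,0.019,0.1,0,-1],[-0.02,0.019,0.1,0,-1]])

```text
time_s: 2.5
ee_pos: [624.2, -49.4, 196.0]
ee_rot: [-179.9, -0.5, 157.4]
force: [-0.7, 0.4, -0.1]
gripper_width: 0.8
gripper_force: 0.0
```

Call:
apply_moves(deltas=[[0,0,0,0,-1],[0,0,0,0,-1]])

```text
time_s: 2.7
ee_pos: [627.4, -50.9, 202.3]
ee_rot: [179.9, 0.2, 157.3]
force: [0.3, -0.1, -0.1]
gripper_width: 0.5
gripper_force: 0.0
```

Run:
```python
from h import *
st=env.state();f=cams.grab_frame("wrist");cv2.imwrite("pics/w2.png",f)
f1=cv2.imread("pics/w1.png");a=np.load("st1.npy");s1={"ee_pos":a[:3],"ee_rot":a[3:]}
p1=pose("wrist",s1);p2=pose("wrist",st);print(st["ee_pos"],st["ee_rot"])
th=np.radians(-22.8);X=np.array([np.cos(th),np.sin(th),0]);Y=np.array([-X[1],X[0],0])
def corners(m):
    m=cv2.morphologyEx(m,cv2.MORPH_OPEN,np.ones((3,3)));q=np.argwhere(m)[:,::-1].astype(np.float32)
    b=cv2.boxPoints(cv2.minAreaRect(q));b=b[np.argsort(b[:,0])]
    return np.r_[b[:2][np.argsort(b[:2,1])],b[2:][np.argsort(b[2:,1])]]
for nm,col in(("o",ORANGE),("b",BLUE)):
  B1=[b for b in blobs(f1,*col,1000) if 200<b[1][0]<400 and b[1][1]>150]
  B2=[b for b in blobs(f,*col,1000)]
  B1=max(B1,key=lambda b:b[0])
  for b in B2: print(nm,b[0],b[1].round(1),b[2],plane(p2,b[1],108).round(1))
  b2=min(B2,key=lambda b:np.linalg.norm(plane(p2,b[1],108)-plane(p1,B1[1],108)))
  for u,v in zip(corners(B1[3]),corners(b2[3])): 
    t,e=tri(p1,u,p2,v);print(u.round(1),v.round(1),t.round(1),e.round(1),'ext along x,y',(t@X).round(1),(t@Y).round(1))
  for n,im in(("scene","pics/scene0.png"),):
    g=max([b for b in blobs(cv2.imread(im),*col,100) if 240<b[1][0]<300 and 230<b[1][1]<290],key=lambda b:b[0])
    print("tri scene-wrist centroid",tri(pose(n),g[1],p1,B1[1]))
print("tcp ext",st["ee_pos"]@X,st["ee_pos"]@Y)
```

```text
[627.44959001 -50.91788616 202.28117364] [179.9360887    0.19616175 157.3086467 ]
o 3478 [315.2  77.8] [273  57  86  42] [529.4 -11.4 108. ]
o 2625 [315.9 236.8] [279 219  76  37] [624.7 -51.1 108. ]
[310. 216.] [279. 219.] [603.1 -69.2 108.9] 0.2 ext along x,y 582.8 169.9
[310. 243.] [279. 255.] [625.9 -79.  112.9] 0.8 ext along x,y 607.7 169.7
[364. 216.] [354. 219.] [630.7 -22.5  80. ] 0.1 ext along x,y 590.1 223.7
[364. 243.] [354. 255.] [653.7 -32.5  90.7] 0.2 ext along x,y 615.2 223.4
tri scene-wrist centroid (array([625.79148252, -51.73902222, 105.51967345]), np.float64(0.9782736573404027))
b 12022 [216.2 238.1] [149 186 132 106] [ 598.7 -115.3  108. ]
[216. 192.] [149. 187.] [ 548.8 -138.7  112.8] 0.2 ext along x,y 559.7 84.8
[216. 269.] [150.3 292.6] [ 611.2 -165.7  130.4] 0.4 ext along x,y 627.7 84.1
[309. 192.] [278.8 185.4] [584.1 -62.3  94.4] 0.9 ext along x,y 562.6 168.9
[309. 269.] [280.1 291. ] [652.  -90.9 108.4] 0.7 ext along x,y 636.3 168.9
tri scene-wrist centroid (array([ 598.93968943, -115.11779995,  108.21574855]), np.float64(0.448612710097798))
tcp ext 598.1541310277476 196.20717283006255
```

View pics/w2.png

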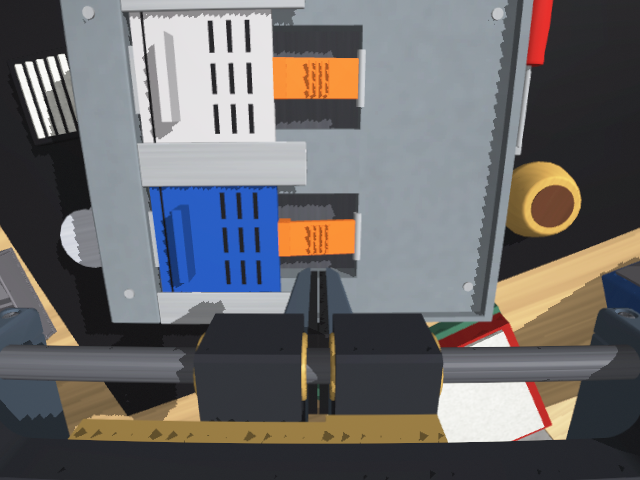

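The lower wrist view shows the blue tab at (316,237), with its nose at u=279. The two views put the nose edge at z≈111 and the deck at about 105. The pad is at ext-aligned (596,198.7), so I need about +2 and +3 mm in the tool's x and y. I'm lowering to just above it.

Call:
apply_moves(deltas=[[0.002,0.003,0.03,0,-1],[0.002,0.003,0.06,0,-1],[0.002,0.003,0.078,0,-1],[0.002,0.003,0.083,0,-1],[0.002,0.003,0.083,0,-1]])

```text
time_s: 3.25
ee_pos: [626.4, -47.9, 117.7]
ee_rot: [180.0, 0.0, 157.3]
force: [-0.1, -0.4, 0.1]
gripper_width: 0.4
gripper_force: 0.0
```

Call:
apply_moves(deltas=[[0,0,0,0,-1],[0,0,0,0,-1],[0,0,0,0,-1]])

```text
time_s: 3.55
ee_pos: [626.7, -47.8, 118.2]
ee_rot: [180.0, 0.1, 157.3]
force: [0.1, -0.3, -0.4]
gripper_width: 0.7
gripper_force: 0.0
```

Call:
apply_moves(deltas=[[0,0,0.003,0,-1],[0,0,0.006,0,-1],[0,0,0.009,0,-1],[0,0,0.01,0,-1],[0,0,0.01,0,-1]])

```text
time_s: 4.05
ee_pos: [626.0, -47.9, 107.4]
ee_rot: [-180.0, 0.0, 157.3]
force: [-1.3, -0.2, 3.7]
gripper_width: 0.3
gripper_force: 2.0
```

Call:
apply_moves(deltas=[[0,0,0.001,0,-1],[0,0,0.002,0,-1],[0,0,0.002,0,-1]])

```text
time_s: 4.35
ee_pos: [625.9, -48.1, 105.7]
ee_rot: [-180.0, 0.0, 157.3]
force: [-2.0, -0.6, 6.2]
gripper_width: 0.5
gripper_force: 3.1
```

Call:
apply_moves(deltas=[[0,0,0.001,0,-1],[0,0,0.002,0,-1],[0,0,0.002,0,-1],[0,0,0.002,0,-1]])

```text
time_s: 4.75
ee_pos: [626.0, -48.1, 103.3]
ee_rot: [-180.0, 0.0, 157.3]
force: [-1.7, -0.9, 5.0]
gripper_width: 0.6
gripper_force: 2.7
```

Run:
```python
from h import *
for n in("scene",):
  for i,f in enumerate((cv2.imread(f"pics/{n}0.png"),cams.grab_frame(n))):
    for b in blobs(f,*BLUE,300):
      if 240<b[1][0]<300: print(i,b[0],b[1].round(1),b[2],plane(pose(n),b[1],108)@[.3875,.9219,0])
print(env.state()["ee_pos"],env.state()["force"])
```

```text
0 793 [261.6 248.7] [242 232  41  35] 125.97194683560095
[625.99472735 -48.12669215 103.29745721] [-1.68950291 -0.46900979  5.61813285]
```

The force dropped as the pad went about 4.5 mm down, so it has probably released. I'll rise and check.

Call:
apply_moves(deltas=[[0,0,-0.01,0,-1],[0,0,-0.04,0,-1],[0,0,-0.07,0,-1],[0,0,-0.09,0,-1],[0,0,-0.09,0,-1]])

```text
time_s: 5.3
ee_pos: [628.1, -47.7, 196.4]
ee_rot: [179.9, 0.4, 157.3]
force: [-0.3, 0.2, -0.0]
gripper_width: 0.6
gripper_force: 0.0
```

Call:
apply_moves(deltas=[[0,0,0,0,-1],[0,0,0,0,-1],[0,0,0,0,-1]])

```text
time_s: 5.6
ee_pos: [625.3, -47.6, 191.2]
ee_rot: [-180.0, -0.2, 157.3]
force: [0.3, -0.2, 0.7]
gripper_width: 0.3
gripper_force: 0.0
```

Run:
```python
from h import *
st=env.state();f=cams.grab_frame("wrist");cv2.imwrite("pics/w3.png",f);p=pose("wrist",st)
X=np.array([.9219,-.3875,0]);Y=np.array([.3875,.9219,0])
print(st["ee_pos"],st["ee_pos"]@X,st["ee_pos"]@Y)
for nm,col in(("o",ORANGE),("b",BLUE)):
  for b in blobs(f,*col,1000):
    q=plane(p,b[1],108);x,y,w,h=b[2]; l=plane(p,(x,y+h/2),111)@Y; r=plane(p,(x+w,y+h/2),111)@Y
    print(nm,b[0],b[1].round(1),b[2],(q@X).round(1),(q@Y).round(1),l.round(1),r.round(1))
```

```text
[625.3063222  -47.60380724 191.21830493] 594.9163737409966 198.42024995794924
o 3749 [311.5  83. ] [267  62  90  43] 492.4 194.6 168.3 221.6
o 2245 [320.  245.8] [288 228  65  36] 594.8 199.9 178.7 221.6
b 11758 [228.5 248.3] [166 195 124 109] 596.6 138.4 97.1 179.9
b 1033 [165.  248.4] [154 196  23 108] 596.6 95.2 88.9 104.5
```

View pics/w3.png

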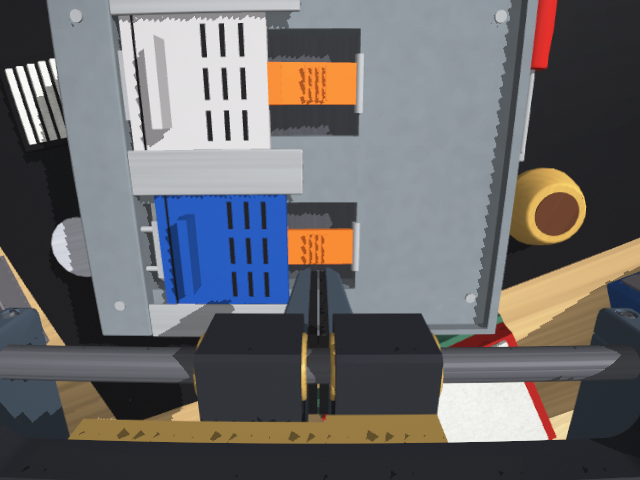

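The blue cover's front edge (u≈288) has moved about 9 mm forward, and the tab is up again. The ridge is at u≈181, which matches ext Y≈116. Next I'll move behind the ridge and go down to 13 mm above the deck, which clears the bulkhead.

Call:
apply_moves(deltas=[[0,-0.03,0,0,-1],[0,-0.07,0,0,-1],[0,-0.103,0,0,-1],[0,-0.103,0.02,0,-1],[0,-0.103,0.045,0,-1]])

```text
time_s: 6.15
ee_pos: [586.5, -144.1, 148.1]
ee_rot: [180.0, 0.1, 157.1]
force: [0.0, 0.2, -0.9]
gripper_width: 0.6
gripper_force: 0.0
```

Call:
apply_moves(deltas=[[0,0,0,0,-1],[0,0,0,0,-1],[0,0,0,0,-1]])

```text
time_s: 6.45
ee_pos: [587.1, -142.7, 149.0]
ee_rot: [180.0, 0.1, 157.3]
force: [0.4, 0.7, 0.1]
gripper_width: 0.7
gripper_force: 0.0
```

Call:
apply_moves(deltas=[[0,0,0.01,0,-1],[0,0,0.02,0,-1],[0,0,0.03,0,-1],[0,0,0.03,0,-1],[0,0,0.03,0,-1]])

```text
time_s: 6.95
ee_pos: [586.1, -142.7, 117.4]
ee_rot: [-180.0, -0.1, 157.3]
force: [0.1, -0.8, 1.0]
gripper_width: 0.4
gripper_force: 0.0
```

Call:
apply_moves(deltas=[[0,0.006,0,0,-1],[0,0.014,0,0,-1],[0,0.022,0,0,-1],[0,0.03,0,0,-1],[0,0.038,0,0,-1]])

```text
time_s: 7.45
ee_pos: [601.5, -106.9, 118.2]
ee_rot: [180.0, 0.0, 157.3]
force: [-1.1, -0.9, 0.2]
gripper_width: 0.2
gripper_force: 0.5
```

Call:
apply_moves(deltas=[[0,0.008,0,0,-1],[0,0.016,0,0,-1],[0,0.024,0,0,-1],[0,0.032,0,0,-1],[0,0.04,0,0,-1]])

```text
time_s: 7.95
ee_pos: [616.7, -70.2, 118.0]
ee_rot: [-180.0, 0.0, 157.3]
force: [-0.9, -1.2, 0.6]
gripper_width: 0.8
gripper_force: 0.6
```

Call:
apply_moves(deltas=[[0,0.008,0,0,-1],[0,0.016,0,0,-1],[0,0.022,0,0,-1],[0,0.028,0,0,-1],[0,0.034,0,0,-1]])

```text
time_s: 8.45
ee_pos: [629.7, -39.0, 117.9]
ee_rot: [180.0, -0.0, 157.3]
force: [-0.3, -1.4, 0.6]
gripper_width: 0.4
gripper_force: 0.3
```

Call:
apply_moves(deltas=[[0,0.004,0,0,-1],[0,0.008,0,0,-1],[0,0.011,0,0,-1],[0,0.014,0,0,-1],[0,0.015,0,0,-1]])

```text
time_s: 8.95
ee_pos: [635.4, -25.3, 117.9]
ee_rot: [180.0, -0.0, 157.3]
force: [0.1, 0.4, -0.7]
gripper_width: 0.4
gripper_force: 0.2
```

Call:
apply_moves(deltas=[[0,-0.005,0,0,-1],[0,-0.012,0,0,-1],[0,-0.012,-0.02,0,-1],[0,-0.012,-0.06,0,-1],[0,-0.012,-0.1,0,-1]])

```text
time_s: 9.45
ee_pos: [629.9, -37.5, 218.4]
ee_rot: [-180.0, -0.1, 157.2]
force: [0.8, 0.2, 1.3]
gripper_width: 0.4
gripper_force: 0.0
```

Call:
apply_moves(deltas=[[0,0,-0.04,0,-1],[0,0,-0.08,0,-1],[0,0,-0.08,0,-1],[0,0,-0.08,0,-1],[0,0,-0.08,0,-1]])

```text
time_s: 9.95
ee_pos: [629.8, -37.1, 296.3]
ee_rot: [-179.9, -0.2, 157.2]
force: [-1.0, -0.1, -1.0]
gripper_width: -0.1
gripper_force: 0.0
```

Run:
```python
from h import *
st=env.state();f=cams.grab_frame("wrist");cv2.imwrite("pics/w4.png",f);p=pose("wrist",st)
X=np.array([.9219,-.3875,0]);Y=np.array([.3875,.9219,0])
print(st["ee_pos"],st["force"])
for nm,col in(("o",ORANGE),("b",BLUE)):
  for b in blobs(f,*col,300):
    q=plane(p,b[1],108);x,y,w,h=b[2]; l=plane(p,(x,y+h/2),111)@Y; r=plane(p,(x+w,y+h/2),111)@Y
    print(nm,b[0],b[1].round(1),b[2],(q@X).round(1),(q@Y-184.5).round(1),(l-184.5).round(1),(r-184.5).round(1))
```

```text
[629.81455984 -37.06618743 296.27052706] [-0.96721223 -0.09878322 -1.01377109]
o 1779 [299.8  93. ] [269  79  62  30] 492.5 10.0 -15.9 36.4
o 1259 [296.3 211.6] [273 198  48  28] 596.0 5.4 -15.7 28.1
b 7848 [367.3 211. ] [322 167  96  90] 595.4 70.8 29.1 117.0
b 1921 [594.8 283.2] [542 248  98  86] 668.7 301.8 246.6 349.5
```

View pics/w4.png

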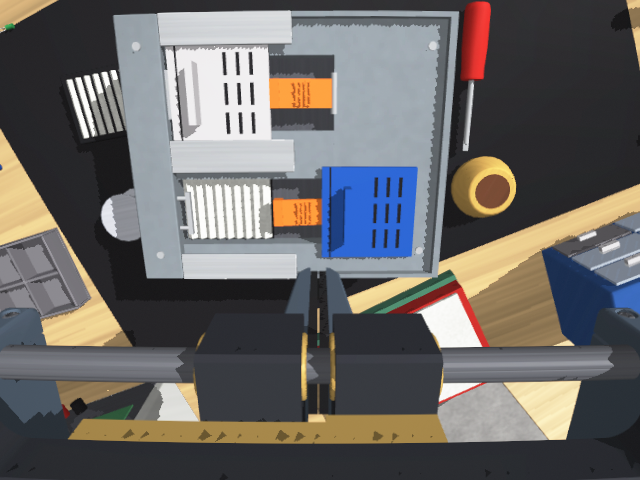

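The picture shows the blue cover at (367,211), lying flat on the deck at y≈0.073. It is well past the lips' end (u≈295) and short of the rim. The bay is open, the white cover is shut, and both tabs are up.

```bash
python3 -c "
from workcell import env
print(env.job_done())"
```

```text
the job is handed in; nothing more can be done
None
```

The job is handed in (the hand-in returned no verdict): the blue cover lies flat on the deck at y ≈ 0.073 m, off the runners with the bay open, the white cover is still shut, both tabs are up, and the hand is clear.

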